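# Snap the last caster into an upturned tote dolly and tug-test it

### The job

A tote dolly lies upside down on the parcel-room bench with one caster still missing. Take the caster from the foam kit tray, press its stem into the open corner socket until it snaps fully home, then tug it straight up with about 15 newtons for a second to prove that it is retained, and let go of it, leaving it fully home in the socket. Never pull harder than about 20 newtons or press or bang it in harder than about 40, and leave the parcel, the tape roll and the mallet where they are.

Things in the scene. Friction and masses are not known exactly. Their poses are not given: they have to be found in the camera images.
- caster: The loose steel caster, stem down, 0.18 kg. Origin: on the stem axis at the underside of its round crown (33 mm across), which rests on the socket rim when fully home; z up along the stem. The black wheel (50 mm) sits in the fork above, its axle 18 mm to +x and 44 mm up, its top 69 mm up. At the start the stem stands loosely in a tray pocket, crown on the tray's top, 42 mm above the bench.
- caster_grip (a point): Where to grip the caster: on the stem axis, 27 mm above the crown's underside, midway between the fork's two flat upright side plates. They are 32 mm apart over their outer faces (which look to +y and -y: close the fingers along y), 31 mm long in x and reach from 9 to 40 mm above the crown's underside.
- stem_tip (a point): The lower end of the caster's stem, 33 mm below the crown's underside, on the stem axis. The round steel stem is 12 mm thick; its nose tapers to 5 mm over the last 6 mm, and a groove 7 mm in diameter runs round it from 13 to 22 mm below the crown.
- socket_rim (a point): Open socket at the dolly's empty corner: centre of the mouth at the steel collar's rim, 60 mm above the bench; z up. Mouth 21 mm, narrowing over 5 mm to a 13.4 mm bore. Hidden spring catches resist the stem (10 to 17 N at most) from about 15 mm before home and snap into its groove 1 to 5 mm before home: this, and so the caster's free play before the catches hold it, differs from dolly to dolly.
- dolly: The upturned tote dolly, grey steel frame 400 x 600 mm, 54 mm high, fixed. Origin: on the bench directly below the open socket; the frame runs 0.365 m along its +x and 0.565 m along its +y, and 35 mm to the other sides. Three casters, already fitted at the other corners, reach 130 mm above the bench.
- tray: Off-white foam kit tray 150 (x) x 130 (y) x 42 mm, fixed, with four round pockets 16 mm wide and 38 mm deep, 37 mm along x and 32 mm along y either way from its centre. Origin: centre of its underside. The caster stands in one pocket; the others are empty.
- parcel: Bystander: closed cardboard parcel 140 x 100 x 40 mm. Origin: centre of its underside.
- tape_roll: Bystander: roll of brown packing tape lying flat, 104 mm across, 36 mm high. Origin: centre of its underside.
- mallet: Bystander: rubber mallet lying on the bench, 260 mm long (handle to -x, head to +x), 55 mm high at the head. Origin: on the bench under the middle of the tool.
Things that resemble listed ones, but are neither listed nor needed, are in the scene too. What is meant by the caster is not pink or purple, and is the larger of those in its own colour.

How it is judged:
On the way, in this order (a step that is already met when the one before it is completed fails the run):
1. the caster is pressed fully home in the socket: crown within 1 mm of the rim, upright (z of caster in the frame of socket_rim below 0.001 m and horizontal distance between caster and socket_rim below 0.004 m and angle between caster's own z axis and vertical below 0.12 rad), for 0.1 s.
2. it is tugged upward against its catches with more than 11 N for half a second and stays retained, upright (z of caster in the frame of socket_rim between 0.0011 and 0.006 m and contact force between caster and dolly above 11 N and horizontal distance between caster and socket_rim below 0.004 m and angle between caster's own z axis and vertical below 0.12 rad), for 0.5 s.
At the end, for the whole second after the job is handed in: The caster stands at rest in the dolly's open socket, its crown no more than 3 mm above the rim, within 4 mm of the bore axis and upright within 0.12 rad, and the robot has let go of it (z of caster in the frame of socket_rim between -0.003 and 0.003 m and horizontal distance between caster and socket_rim below 0.004 m and angle between caster's own z axis and vertical below 0.12 rad and linear speed of caster below 0.02 m/s); the robot touches nothing.
It fails at once if the seated caster is pulled with more than 24 N (z of caster in the frame of socket_rim between 0.0011 and 0.006 m and horizontal distance between caster and socket_rim below 0.006 m and contact force between caster and dolly above 24 N and linear speed of caster below 0.02 m/s).
It fails at once if the caster is pressed or banged on the dolly with more than 80 N (contact force between caster and dolly above 80 N).
It fails at once if the parcel is moved by more than 3 cm (distance of parcel from where it was at the start of the episode above 0.03 m).
It fails at once if the tape roll is moved by more than 3 cm (distance of tape_roll from where it was at the start of the episode above 0.03 m).
It fails at once if the mallet is moved by more than 3 cm (distance of mallet from where it was at the start of the episode above 0.03 m).
It also fails if it takes over 51 s, if anything falls off the work surface, if the arm or the gripper's body presses on something with over 40 N, if the wrist force passes 120 N, or if a joint passes its speed limit or range.

### The arm

A 6-joint arm with a two-finger parallel gripper is mounted at the origin on the work surface. World frame = base frame: x ahead of the robot, y to its left, z up, the work surface at z = 0. Lengths are in m, angles in rad, forces in N, time in s.
With the tool pointing down it reaches from about 0.4 to 0.825 m from the base axis. Payload 7 kg.
Tool frame: the origin (TCP) lies midway between the tips of the shut fingers; the grasp point (between the pads) lies 19 mm behind it; z points along the fingers, x is the direction in which the jaws open and shut, and the axes are right-handed (so a half turn about z gives the same grasp; the last joint's range is limited). The gripper opens to 88 mm and grips with 3 to 60 N. Pads are 19 mm wide; open, the fingers measure 130 mm over their backs; the gripper's body (78 mm by 193 mm) begins 47 mm behind the grasp point.
Start: joints at [1.467, 0.359, 0.012, 0, -1.224, -0.288], TCP at [0.258, 0.624, 0.227] pointing down, gripper open.
Joint ranges: [-3.07, 3.07], [-1.43, 2.12], [-1.02, 1.25], [-3.03, 1.67], [-3.05, -0], [-3.03, 3.03]. Speed limits (rad/s): [2.39, 2.39, 3.01, 3.14, 3.14, 3.14].

### API

Orientations are given as [roll, pitch, yaw] about the fixed x, y, z axes, in that order (R = Rz(yaw) Ry(pitch) Rx(roll)).
In Python, from station import arm, grab_frame, camera_params gives the robot as it stands.
- The arm moves only by the shell command python3 -m handwheel 'ROWS' [FORCE]. ROWS is JSON, a list that holds one entry, the list of rows, each a list of 5 numbers: the finger opening in m, from 0 to 0.0876, then the shift along the tool's x, y, z in m, then the turn about the tool's z in degrees. A call has 1 to 20 rows; each row is the pose to reach, as a shift and turn from the pose measured when the call began, along the tool's axes at that moment; what a row does not reach only later rows make up. A row lasts 1/12 s, in which the tool goes at most 41.7 mm and 7.16 degrees, less where a joint would pass 70% of its speed; a pose out of reach is approached as far as the arm can. A call with a gripper value outside its range is refused whole. The fingers move at their own pace and stop on an object; FORCE is the grip in N (left out, the last holds). Time passes only in rows, so rows that repeat a pose let the fingers close. It gives the time, the measured TCP pose, the force and the opening at its end, in the units of the state.
- arm.get_state(): the state, without advancing time (a new reading comes with each control period).
- grab_frame(name): name is "scene" or "top"; returns the picture (384x512x3 uint8, blue, green, red); there is no depth.
- camera_params(name): a dict with "intrinsics" (3x3 intrinsics, pixels), "k1" (the pictures are not rectified: a ray, as slopes to the right and down, at radius r is drawn at 1 + k1 r^2 times it, then the intrinsics apply), "R" (3x3) and "t" (3): a world point X has camera coordinates R X + t. Camera axes: x right, y down, z forward; pixel columns grow to the right and rows downward; lengths in m; the calibration is good to about 2 mm. A picture is of the moment at which its call begins. camera_params takes no time and is no camera call.
- arm.job_done(): hands the job in, once; it reports no verdict.
The state is a dict: "t": time; "q": joint angles; "qd": joint speeds; "joint_efforts": joint torques, N m; "eef_pos": TCP position; "ee_rot": TCP orientation; "force": force on the tool from outside, world axes, zero at the start; "moment": the same for the moment, N m; "width": finger opening in m.
Only numpy, scipy, OpenCV 4.12 (cv2) and the standard library are available. Lean on these libraries where they do the work, as an engineer would, in place of code of your own. Each camera call takes 0.05 s, during which the arm holds its last target.

## Working session

There is one attempt and no reset: what is moved stays moved. The work goes in short steps, Python scripts to look and compute and a shell command to move; the robot and the scene stay as the last step left them, time stands still between calls to the robot, and variables do not carry over. Pictures are saved under pics/ and viewed, and the job is handed in when it is done.

```bash
mkdir -p pics; ls; python3 - <<'E'
from station import arm, grab_frame, camera_params
import cv2
for n in ("scene","top"):
    im=grab_frame(n); cv2.imwrite(f"pics/{n}0.png",im)
    p=camera_params(n); print(n,p)
s=arm.get_state(); print(s)
E
```

```text
pics
scene {'intrinsics': array([[498.03205581,   0.        , 255.66879456],
       [  0.        , 498.03205581, 188.2951038 ],
       [  0.        ,   0.        ,   1.        ]]), 'k1': -0.1788629410086346, 'R': array([[ 0.77760882,  0.62854132, -0.01613488],
       [ 0.47834196, -0.60805252, -0.63360959],
       [-0.40806066,  0.48498241, -0.77348468]]), 't': array([-0.27092184, -0.35518507,  1.58149996])}
top {'intrinsics': array([[441.78064617,   0.        , 255.64308987],
       [  0.        , 441.78064617, 194.56530704],
       [  0.        ,   0.        ,   1.        ]]), 'k1': -0.15816782387155595, 'R': array([[ 0.02684064, -0.99949671, -0.01690857],
       [-0.98742297, -0.02387247, -0.15628817],
       [ 0.15580587,  0.02089078, -0.98756676]]), 't': array([-0.2113634 ,  0.51680711,  1.35869852])}
{'t': 0.1, 'q': array([ 1.46708869e+00,  3.59322941e-01,  1.11571964e-02, -3.32736755e-04,
       -1.22410155e+00, -2.88073823e-01]), 'qd': array([-6.11237395e-08, -1.40353327e-03,  1.81513650e-03,  1.20113950e-03,
       -4.79208959e-04, -1.14992853e-03]), 'joint_efforts': array([-1.41344633e-03, -5.84164739e+01,  2.93752152e+01,  7.01564983e+00,
        1.01522266e-02, -5.13149485e-05]), 'eef_pos': array([0.25760489, 0.62343498, 0.22570997]), 'ee_rot': array([-3.14147462e+00, -1.49923455e-03, -1.96269117e+00]), 'force': array([-0.72320232, -0.24506438,  0.47604502]), 'moment': array([-0.0312057 , -0.01513481, -0.00179572]), 'width': 0.08737612543455038}
```

View pics/scene0.png

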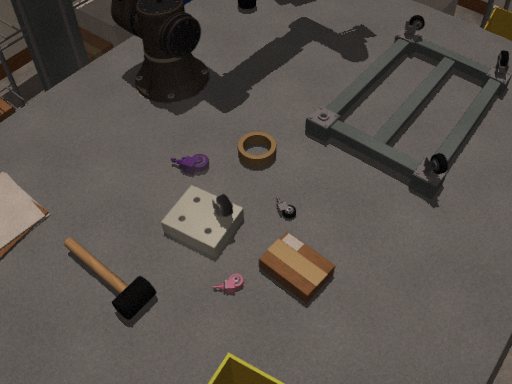

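View pics/top0.png

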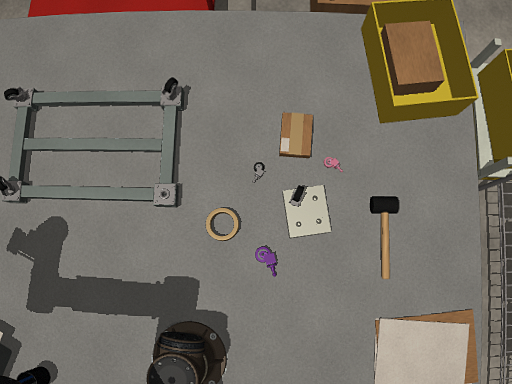

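The scene view shows the tray at about (203,220) with the caster in it at (223,205), and the socket at (323,117). The top view has the caster at (298,195) and the socket at (166,194). Next I'll zoom in on both.

```bash
cat > h.py <<'E'
import numpy as np, cv2
from station import arm, grab_frame, camera_params
P={n:camera_params(n) for n in("scene","top")}
def ray(n,uv):
    p=P[n];K=p["intrinsics"];d=np.array([(uv[0]-K[0,2])/K[0,0],(uv[1]-K[1,2])/K[1,1]])
    x=d.copy()
    for _ in range(30): x=d/(1+p["k1"]*(x@x))
    r=p["R"].T@np.array([x[0],x[1],1]); c=-p["R"].T@p["t"]
    return c,r/np.linalg.norm(r)
def onplane(n,uv,z):
    c,r=ray(n,uv); return c+r*(z-c[2])/r[2]
def proj(n,X):
    p=P[n];K=p["intrinsics"];v=p["R"]@np.asarray(X,float)+p["t"];s=v[:2]/v[2];s=s*(1+p["k1"]*(s@s))
    return np.array([K[0,0]*s[0]+K[0,2],K[1,1]*s[1]+K[1,2]])
def tri(a,b):
    c1,r1=ray("scene",a);c2,r2=ray("top",b)
    M=np.array([r1,-r2]).T;l=np.linalg.lstsq(M,c2-c1,rcond=None)[0]
    p,q=c1+l[0]*r1,c2+l[1]*r2
    return (p+q)/2,np.linalg.norm(p-q)
E
python3 - <<'E'
from h import *
def crop(n,x,y,w,h,s): return cv2.resize(cv2.imread(f"pics/{n}0.png")[y:y+h,x:x+w],None,fx=s,fy=s,interpolation=cv2.INTER_CUBIC)
a=crop("scene",155,180,96,72,4);b=crop("top",270,170,96,72,4)
c=crop("scene",285,85,96,72,4);d=crop("top",120,160,96,72,4)
cv2.imwrite("pics/z0.png",np.vstack([np.hstack([a,b]),np.hstack([c,d])]))
E
```

```text
(no output)
```

View pics/z0.png

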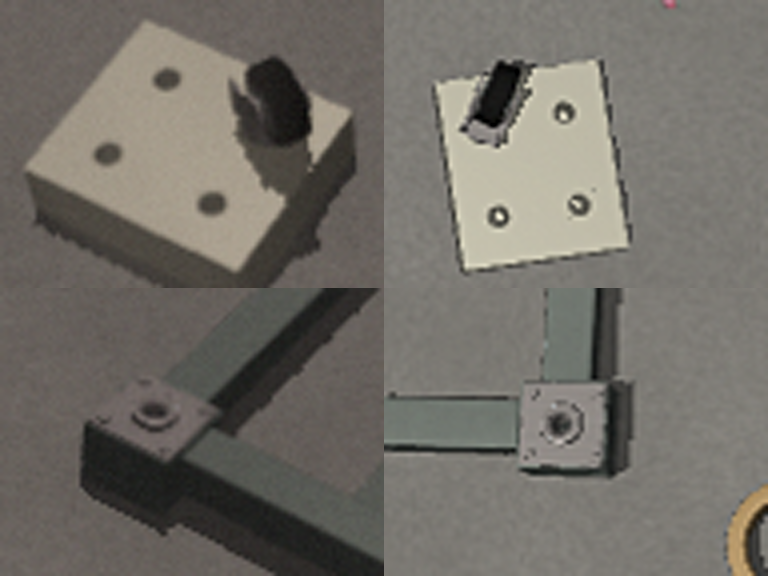

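```bash
python3 - <<'E'
from h import *
A={n:cv2.cvtColor(cv2.imread(f"pics/{n}0.png"),cv2.COLOR_BGR2GRAY) for n in("scene","top")}
def up(n,x,y,w,h,s=8): return cv2.resize(A[n][y:y+h,x:x+w],None,fx=s,fy=s,interpolation=cv2.INTER_CUBIC)
def dark(n,u,v,r=4):
    x,y=int(round(u))-r,int(round(v))-r; g=up(n,x,y,2*r+1,2*r+1).astype(float)
    b=np.percentile(g,80); w=np.clip(b*0.85-g,0,None)
    yy,xx=np.mgrid[:g.shape[0],:g.shape[1]]
    return np.array([x+(xx*w).sum()/w.sum()/8-0.4375,y+(yy*w).sum()/w.sum()/8-0.4375])
pk={"top":[(180/4+270,112/4+170),(195/4+270,205/4+170),(115/4+270,216/4+170)],
"scene":[(211/4+155,203/4+180),(107/4+155,153/4+180),(166/4+155,79/4+180)]}
for n in pk:
    X=[onplane(n,dark(n,*p),.042) for p in pk[n]]
    print(n,np.round(X,4).tolist(),[round(np.linalg.norm(X[i]-X[i-1]),4) for i in range(3)],"4th",np.round(X[0]+X[2]-X[1],4))
# tape: wheel masks
for n,(x,y,w,h),th in (("top",(284,178,26,32),45),("scene",(208,190,28,32),48)):
    g=up(n,x,y,w,h); m=(g<th).astype(np.uint8)
    k,l,st,c=cv2.connectedComponentsWithStats(m); i=1+np.argmax(st[1:,4]); cnt=cv2.findContours((l==i).astype(np.uint8),0,2)[0][0]
    r=cv2.minAreaRect(cnt); bp=cv2.boxPoints(r)/8+[x-.4375,y-.4375]
    print(n,"wheel",c[i]/8+[x-.4375,y-.4375],np.array(r[0])/8+[x-.4375,y-.4375],np.array(r[1])/8,r[2],bp.round(2).tolist())
    if n=="top":
        for j in range(4): 
            d=onplane(n,bp[j],.1)-onplane(n,bp[j-1],.1); print(np.linalg.norm(d),np.degrees(np.arctan2(d[1],d[0])))
# socket
for n,uv in (("top",((560-384)/4+120-.4,(424-288)/4+160-.4)),("scene",(154/4+285-.4,(411-288)/4+85-.4))): print(n,uv,onplane(n,uv,.06), dark(n,*uv,3),onplane(n,dark(n,*uv,3),.06))
E
```

```text
top [[0.5171, -0.3844, 0.042], [0.4431, -0.3973, 0.042], [0.4325, -0.3336, 0.042]] [np.float64(0.0987), np.float64(0.0752), np.float64(0.0646)] 4th [ 0.5066 -0.3206  0.042 ]
scene [[0.5155, -0.3834, 0.042], [0.4426, -0.3959, 0.042], [0.4319, -0.3326, 0.042]] [np.float64(0.0978), np.float64(0.074), np.float64(0.0641)] 4th [ 0.5048 -0.3202  0.042 ]
top wheel [298.06677952 193.19360545] [298.2834816  193.02719688] [ 7.27822304 16.56032753] 25.05097770690918 [[291.48, 198.99], [298.49, 183.99], [305.09, 187.07], [298.07, 202.07]]
0.021922542747890468 66.01181472023094
0.05090480320610911 -23.932989496217775
0.02204646756882364 -114.10859524181616
0.050858502919612476 155.92750529209226
scene wheel [224.78322136 205.19731004] [224.87382889 205.02310085] [22.29088211 12.46383476] 72.34988403320312 [[215.56, 196.29], [227.43, 192.51], [234.19, 213.75], [222.31, 217.53]]
top (163.6, 193.6) [0.51476332 0.09134417 0.06      ] [163.35560537 193.71095096] [0.51439106 0.09210629 0.06      ]
scene (323.1, 115.35) [0.51590806 0.09132291 0.06      ] [323.06946279 115.2782042 ] [0.51567758 0.09151561 0.06      ]
```

```bash
cat >> h.py <<'E'
from scipy.spatial.transform import Rotation as Rt
def rel(target,yaw=None):
    s=arm.get_state();R=Rt.from_euler("xyz",s["ee_rot"]).as_matrix()
    d=R.T@(np.asarray(target)-s["eef_pos"]);out=(d*1000).round(1).tolist()
    t=None
    if yaw is not None:
        cur=np.degrees(np.arctan2(R[1,0],R[0,0])); t=round(-((yaw-cur+180)%360-180),2)
    print("t %.2f"%s["t"],"pos",s["eef_pos"].round(4),"rot",s["ee_rot"].round(4),"q6 %.2f"%s["q"][5],"w %.4f"%s["width"],"F",s["force"].round(2),"| rel mm",out,"turn",t)
E
python3 - <<'E'
from h import *
for z in (.086,.111): print(onplane("top",(298.2,193),z),onplane("scene",(224.85,205.1),z))
print(proj("top",[.5057,-.3204,.042]),proj("scene",[.5057,-.3204,.042]))
print(tri((224.85,205.1),(298.2,193)))
rel([.5,.09,.226],-114);rel([.5057,-.3204,.2],-114)
E
```

```text
[ 0.52257799 -0.32903226  0.086     ] [ 0.52267934 -0.32608493  0.086     ]
[ 0.51848402 -0.32712438  0.111     ] [ 0.53653741 -0.33948479  0.111     ]
[294.30584888 200.45719579] [222.25640294 211.30574337]
(array([ 0.52302152, -0.32801451,  0.08790971]), np.float64(0.002305782987713346))
t 0.10 pos [0.2576 0.6234 0.2257] rot [-3.1415e+00 -1.5000e-03 -1.9627e+00] q6 -0.29 w 0.0874 F [-0.72 -0.25  0.48] | rel mm [400.4, -427.8, 0.4] turn 1.55
t 0.10 pos [0.2576 0.6234 0.2257] rot [-3.1415e+00 -1.5000e-03 -1.9627e+00] q6 -0.29 w 0.0874 F [-0.72 -0.25  0.48] | rel mm [777.5, -589.8, 26.9] turn 1.55
```

```bash
python3 -m handwheel '[[[0.0876,0.010,-0.011,0,0],[0.0876,0.035,-0.037,0,0],[0.0876,0.060,-0.064,0,0],[0.0876,0.085,-0.091,0,0],[0.0876,0.110,-0.118,0,0],[0.0876,0.135,-0.144,0,0],[0.0876,0.160,-0.171,0,0],[0.0876,0.185,-0.198,0,0],[0.0876,0.210,-0.224,0,0],[0.0876,0.235,-0.251,0,0.5],[0.0876,0.260,-0.278,0,1],[0.0876,0.285,-0.304,0,1.5],[0.0876,0.310,-0.331,0,1.5],[0.0876,0.335,-0.358,0,1.5],[0.0876,0.360,-0.385,0,1.5],[0.0876,0.385,-0.411,0,1.5],[0.0876,0.400,-0.428,0,1.5],[0.0876,0.400,-0.428,0,1.5]]]' && python3 -c "
from h import *
rel([.5057,-.3204,.16],-114)"
```

```text
t: 1.6
eef_pos: [0.5009, 0.0865, 0.226]
ee_rot: [3.141, -0.003, -1.992]
force: [0.1, -0.7, 0.5]
width: 0.0877
t 1.60 pos [0.5009 0.0865 0.226 ] rot [ 3.1415e+00 -2.6000e-03 -1.9924e+00] q6 0.59 w 0.0877 F [ 0.15 -0.74  0.46] | rel mm [369.2, -170.9, 66.9] turn -0.15
```

```bash
python3 -m handwheel '[[[0.0876,0.015,-0.007,0,0],[0.0876,0.045,-0.021,0,0],[0.0876,0.077,-0.036,0,0],[0.0876,0.110,-0.051,0,0],[0.0876,0.143,-0.066,0,0],[0.0876,0.176,-0.081,0,0],[0.0876,0.209,-0.096,0,0],[0.0876,0.242,-0.111,0,0],[0.0876,0.275,-0.127,0.005,0],[0.0876,0.305,-0.141,0.015,0],[0.0876,0.335,-0.155,0.030,0],[0.0876,0.355,-0.164,0.045,0],[0.0876,0.369,-0.171,0.060,0],[0.0876,0.369,-0.171,0.067,0],[0.0876,0.369,-0.171,0.067,0]]]' && python3 -c "
from h import *
rel([.5057,-.3204,.0505],-114)
for n in ('scene','top'): cv2.imwrite(f'pics/{n}1.png',grab_frame(n))
def crop(n,x,y,w,h,s): return cv2.resize(cv2.imread(f'pics/{n}1.png')[y:y+h,x:x+w],None,fx=s,fy=s,interpolation=cv2.INTER_CUBIC)
cv2.imwrite('pics/z1.png',np.hstack([crop('scene',155,130,96,130,4),crop('top',250,150,96,130,4)]))
"
```

```text
t: 2.85
eef_pos: [0.504, -0.3203, 0.1574]
ee_rot: [3.137, -0.003, -1.994]
force: [-1.0, 0.4, -0.3]
width: 0.0876
t 2.85 pos [ 0.504  -0.3203  0.1574] rot [ 3.1371e+00 -2.7000e-03 -1.9945e+00] q6 1.38 w 0.0876 F [-1.05  0.44 -0.29] | rel mm [-0.9, -2.1, 106.9] turn -0.27
```

View pics/z1.png

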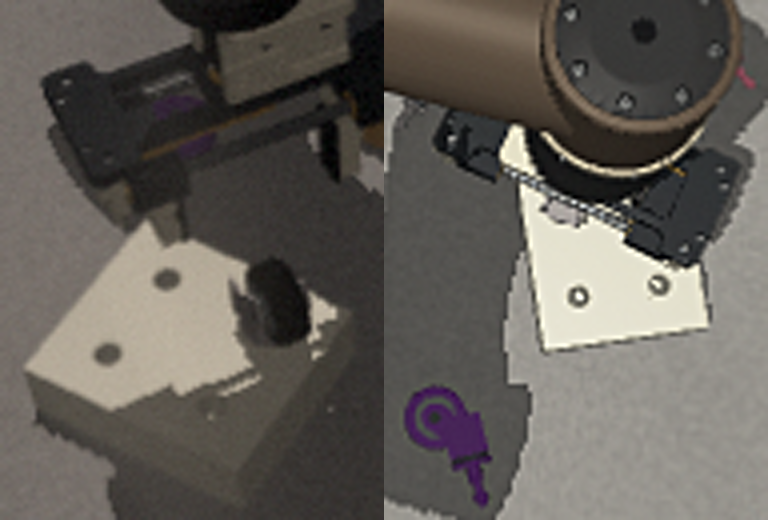

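The gripper sits over the caster, jaws across the fork and the wheel at (223,205) in the scene view. Moving down.

```bash
python3 -m handwheel '[[[0.0876,-0.001,-0.002,0.010,0],[0.0876,-0.001,-0.002,0.030,0],[0.0876,-0.001,-0.002,0.050,0],[0.0876,-0.001,-0.002,0.068,0],[0.0876,-0.001,-0.002,0.083,0],[0.0876,-0.001,-0.002,0.093,0],[0.0876,-0.001,-0.002,0.100,0],[0.0876,-0.001,-0.002,0.104,0],[0.0876,-0.001,-0.002,0.105,0],[0.0876,-0.001,-0.002,0.105,0]]]' && python3 -c "
from h import *
rel([.5057,-.3204,.0505],-114)"
```

```text
t: 3.78
eef_pos: [0.5081, -0.3199, 0.0555]
ee_rot: [-3.142, -0.003, -1.992]
force: [1.2, -0.6, -0.1]
width: 0.0876
t 3.78 pos [ 0.5081 -0.3199  0.0555] rot [-3.1415e+00 -2.7000e-03 -1.9918e+00] q6 1.38 w 0.0876 F [ 1.23 -0.62 -0.14] | rel mm [1.4, 2.0, 5.0] turn -0.12
```

```bash
python3 -m handwheel '[[[0.0876,0.001,0.002,0.003,0],[0.0876,0.001,0.002,0.004,0],[0.0876,0.001,0.002,0.004,0],[0.0876,0.001,0.002,0.004,0]]]' && python3 -c "
from h import *
rel([.5057,-.3204,.0505],-114)"
```

```text
t: 4.12
eef_pos: [0.5059, -0.3201, 0.0518]
ee_rot: [-3.141, -0.003, -1.992]
force: [0.3, -0.5, 0.3]
width: 0.0876
t 4.12 pos [ 0.5059 -0.3201  0.0518] rot [-3.1410e+00 -2.6000e-03 -1.9919e+00] q6 1.38 w 0.0876 F [ 0.27 -0.46  0.34] | rel mm [0.3, 0.1, 1.3] turn -0.13
```

```bash
python3 -m handwheel '[[[0.045,0,0,0.001,0],[0.030,0,0,0.001,0],[0.02,0,0,0.001,0],[0.02,0,0,0.001,0],[0.02,0,0,0.001,0],[0.02,0,0,0.001,0],[0.02,0,0,0.001,0],[0.02,0,0,0.001,0]]]' 20 && python3 -m handwheel '[[[0.02,0,0,0,0],[0.02,0,0,0,0],[0.02,0,0,0,0]]]' 55 && python3 -c "
from h import *
rel([.5057,-.3204,.0505],-114)"
```

```text
t: 4.78
eef_pos: [0.5059, -0.3201, 0.0507]
ee_rot: [-3.141, -0.003, -1.992]
force: [-0.7, -0.3, -0.0]
width: 0.0402
t: 5.03
eef_pos: [0.5057, -0.3202, 0.0508]
ee_rot: [-3.141, -0.003, -1.992]
force: [-0.9, -0.4, 0.5]
width: 0.0318
t 5.03 pos [ 0.5057 -0.3202  0.0508] rot [-3.1413e+00 -2.8000e-03 -1.9920e+00] q6 1.38 w 0.0318 F [-0.85 -0.4   0.47] | rel mm [0.2, -0.1, 0.3] turn -0.13
```

Gripped at 31.8 mm, against an expected 32. Lifting.

```bash
python3 -m handwheel '[[[0.02,0,0,0,0],[0.02,0,0,-0.003,0],[0.02,0,0,-0.010,0],[0.02,0,0,-0.022,0],[0.02,0,0,-0.037,0],[0.02,0,0,-0.055,0],[0.02,0,0,-0.073,0],[0.02,0,0,-0.088,0],[0.02,0,0,-0.096,0],[0.02,0,0,-0.100,0],[0.02,0,0,-0.100,0],[0.02,0,0,-0.100,0]]]' && python3 -c "
from h import *
rel([.5151,.0917,.15],-114)"
```

```text
t: 6.03
eef_pos: [0.5054, -0.3197, 0.1501]
ee_rot: [3.141, -0.003, -1.992]
force: [-0.3, -0.2, -1.6]
width: 0.0318
t 6.03 pos [ 0.5054 -0.3197  0.1501] rot [ 3.1410e+00 -2.6000e-03 -1.9922e+00] q6 1.38 w 0.0318 F [-0.31 -0.19 -1.58] | rel mm [-379.4, 159.4, -0.8] turn -0.14
```

```bash
python3 -m handwheel '[[[0.02,-0.012,0.005,0,0],[0.02,-0.036,0.015,0,0],[0.02,-0.066,0.028,0,0],[0.02,-0.098,0.041,0,0],[0.02,-0.130,0.055,0,0],[0.02,-0.162,0.068,0,0],[0.02,-0.194,0.081,0,0],[0.02,-0.226,0.095,0,0],[0.02,-0.258,0.108,0,0],[0.02,-0.290,0.122,0,0],[0.02,-0.320,0.134,0,0],[0.02,-0.346,0.145,0,0],[0.02,-0.366,0.154,0,0],[0.02,-0.377,0.158,0,0],[0.02,-0.3795,0.1595,0,0],[0.02,-0.3795,0.1595,0,0],[0.02,-0.3795,0.1595,0,0],[0.02,-0.3795,0.1595,0,0]]]' && python3 -c "
from h import *
rel([.5151,.0917,.15],-114)
for n in ('scene','top'): cv2.imwrite(f'pics/{n}2.png',grab_frame(n))
def crop(n,x,y,w,h,s): return cv2.resize(cv2.imread(f'pics/{n}2.png')[y:y+h,x:x+w],None,fx=s,fy=s,interpolation=cv2.INTER_CUBIC)
cv2.imwrite('pics/z2.png',np.hstack([crop('scene',275,30,96,130,4),crop('top',116,125,96,130,4)]))
"
```

```text
t: 7.53
eef_pos: [0.5148, 0.0909, 0.149]
ee_rot: [3.141, -0.003, -1.993]
force: [-0.2, 0.4, -2.5]
width: 0.0317
t 7.53 pos [0.5148 0.0909 0.149 ] rot [ 3.1406 -0.0032 -1.9931] q6 0.60 w 0.0317 F [-0.16  0.42 -2.47] | rel mm [-0.9, 0.0, -1.0] turn -0.2
```

View pics/z2.png

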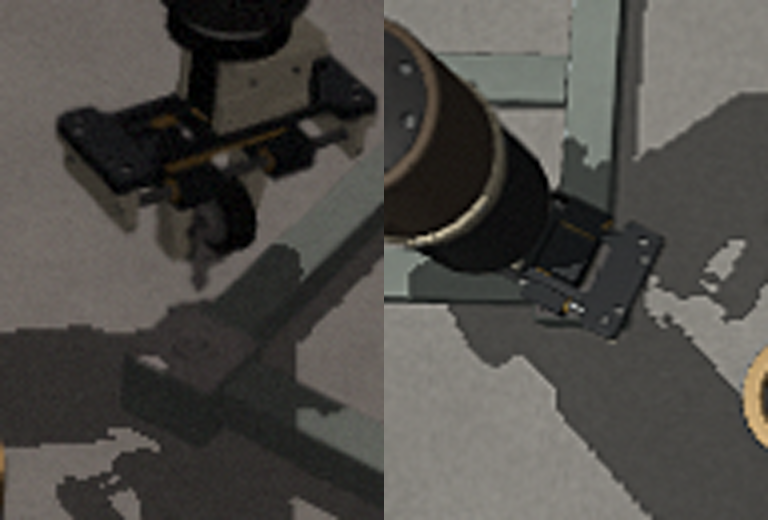

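```bash
python3 -c "
from h import *
print(proj('scene',[.5148,.0909,.108]),proj('scene',[.5148,.0909,.141]),proj('scene',[.5151,.0917,.06]))
im=cv2.imread('pics/scene2.png')[75:125,300:350]
im=cv2.convertScaleAbs(im,alpha=2)
cv2.imwrite('pics/z3.png',cv2.resize(im,None,fx=12,fy=12,interpolation=cv2.INTER_CUBIC))"
```

```text
[324.14507851 102.08545402] [325.18373471  92.63621473] [322.93315912 115.15528032]
```

View pics/z3.png

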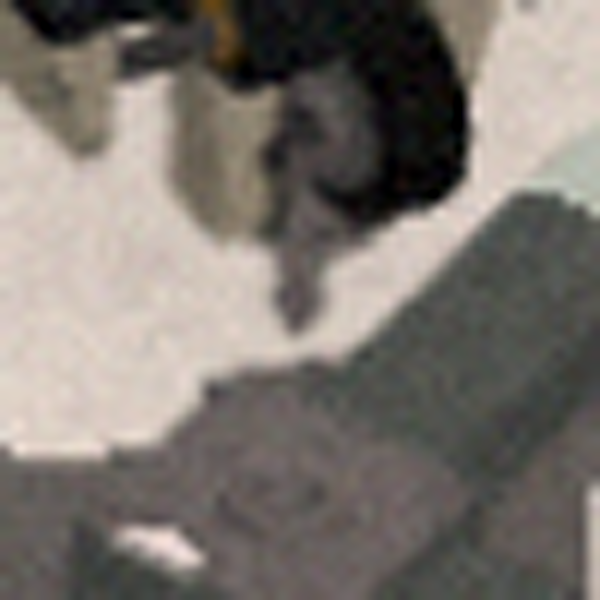

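```bash
python3 -m handwheel '[[[0.02,-0.001,0,0.004,0],[0.02,-0.001,0,0.014,0],[0.02,-0.001,0,0.026,0],[0.02,-0.001,0,0.036,0],[0.02,-0.001,0,0.042,0],[0.02,-0.001,0,0.045,0],[0.02,-0.001,0,0.047,0],[0.02,-0.001,0,0.048,0],[0.02,-0.001,0,0.048,0],[0.02,-0.001,0,0.048,0]]]' && python3 -c "
from h import *
rel([.5151,.0917,.0685],-114)
"
```

```text
t: 8.47
eef_pos: [0.5156, 0.0918, 0.1015]
ee_rot: [3.141, -0.002, -1.993]
force: [-0.1, -0.8, -2.9]
width: 0.0315
t 8.47 pos [0.5156 0.0918 0.1015] rot [ 3.1413e+00 -2.3000e-03 -1.9934e+00] q6 0.60 w 0.0315 F [-0.11 -0.79 -2.91] | rel mm [0.3, 0.4, 33.0] turn -0.21
```

```bash
python3 -m handwheel '[[[0.02,0,0,0.002,0],[0.02,0,0,0.004,0],[0.02,0,0,0.006,0],[0.02,0,0,0.008,0],[0.02,0,0,0.008,0]]]' && python3 -m handwheel '[[[0.02,0,0,0.002,0],[0.02,0,0,0.004,0],[0.02,0,0,0.006,0],[0.02,0,0,0.006,0]]]'; python3 -c "
from h import *
rel([.5151,.0917,.0685],-114)
"
```

```text
t: 8.88
eef_pos: [0.5153, 0.0917, 0.0931]
ee_rot: [3.141, -0.003, -1.993]
force: [0.6, -0.7, -1.9]
width: 0.0317
t: 9.22
eef_pos: [0.5151, 0.0917, 0.0866]
ee_rot: [3.141, -0.003, -1.994]
force: [0.4, -0.7, -1.7]
width: 0.0316
t 9.22 pos [0.5151 0.0917 0.0866] rot [ 3.1405 -0.0032 -1.9935] q6 0.60 w 0.0316 F [ 0.37 -0.71 -1.68] | rel mm [-0.1, 0.0, 18.1] turn -0.22
```

```bash
python3 -m handwheel '[[[0.02,0,0,0.002,0],[0.02,0,0,0.004,0],[0.02,0,0,0.006,0],[0.02,0,0,0.008,0]]]'; python3 -m handwheel '[[[0.02,0,0,0.002,0],[0.02,0,0,0.004,0],[0.02,0,0,0.004,0]]]'; python3 -c "
from h import *
rel([.5151,.0917,.0685],-114)
"
```

```text
t: 9.55
eef_pos: [0.5158, 0.0918, 0.0792]
ee_rot: [-3.141, -0.002, -1.993]
force: [-0.6, -1.1, 8.5]
width: 0.0318
t: 9.8
eef_pos: [0.5154, 0.0918, 0.0747]
ee_rot: [3.141, -0.003, -1.993]
force: [-0.6, 1.7, -4.0]
width: 0.0317
t 9.80 pos [0.5154 0.0918 0.0747] rot [ 3.1412e+00 -2.5000e-03 -1.9932e+00] q6 0.60 w 0.0317 F [-0.56  1.67 -4.01] | rel mm [0.3, 0.3, 6.2] turn -0.2
```

```bash
for i in 1 2; do python3 -m handwheel '[[[0.02,0,0,0.001,0],[0.02,0,0,0.002,0],[0.02,0,0,0.002,0]]]'; done; python3 -c "
from h import *
rel([.5151,.0917,.0685],-114)
"
```

```text
t: 10.05
eef_pos: [0.5155, 0.0918, 0.0725]
ee_rot: [3.141, -0.003, -1.993]
force: [0.7, 0.7, -2.9]
width: 0.0316
t: 10.3
eef_pos: [0.5151, 0.0917, 0.07]
ee_rot: [3.14, -0.003, -1.994]
force: [0.2, 0.3, -2.1]
width: 0.0316
t 10.30 pos [0.5151 0.0917 0.07  ] rot [ 3.1405e+00 -3.1000e-03 -1.9935e+00] q6 0.60 w 0.0316 F [ 0.17  0.29 -2.15] | rel mm [-0.0, 0.0, 1.5] turn -0.22
```

Snapped, with no resistance now and about 1.5 mm left to home. Pressing down to the rim in small steps.

```bash
for i in 1 2; do python3 -m handwheel '[[[0.02,0,0,0.0007,0],[0.02,0,0,0.001,0],[0.02,0,0,0.001,0]]]'; done; python3 -c "
from h import *
rel([.5151,.0917,.0685],-114)
"
```

```text
t: 10.55
eef_pos: [0.515, 0.0917, 0.0688]
ee_rot: [3.14, -0.003, -1.994]
force: [0.7, 0.2, -3.2]
width: 0.0314
t: 10.8
eef_pos: [0.5151, 0.0917, 0.0687]
ee_rot: [3.141, -0.003, -1.993]
force: [-3.9, 0.2, 8.6]
width: 0.0321
t 10.80 pos [0.5151 0.0917 0.0687] rot [ 3.1408e+00 -3.1000e-03 -1.9931e+00] q6 0.60 w 0.0321 F [-3.94  0.17  8.55] | rel mm [-0.0, 0.0, 0.2] turn -0.2
```

```bash
for i in 1 2; do python3 -m handwheel '[[[0.02,0,0,0.001,0],[0.02,0,0,0.001,0],[0.02,0,0,0.001,0]]]'; done; python3 -c "
from h import *
rel([.5151,.0917,.0685],-114)
"
```

```text
t: 11.05
eef_pos: [0.5151, 0.0917, 0.0687]
ee_rot: [3.141, -0.003, -1.993]
force: [-4.6, 0.9, 9.0]
width: 0.0318
t: 11.3
eef_pos: [0.5151, 0.0917, 0.0687]
ee_rot: [3.141, -0.003, -1.993]
force: [-3.8, -0.5, 8.7]
width: 0.0318
t 11.30 pos [0.5151 0.0917 0.0687] rot [ 3.1415e+00 -2.6000e-03 -1.9925e+00] q6 0.60 w 0.0318 F [-3.82 -0.52  8.69] | rel mm [-0.0, 0.0, 0.2] turn -0.16
```

```bash
python3 -m handwheel '[[[0.02,0,0,0.001,0],[0.02,0,0,0.0018,0],[0.02,0,0,0.0018,0],[0.02,0,0,0.0018,0]]]'; for i in 1 2; do python3 -m handwheel '[[[0.02,0,0,-0.0005,0],[0.02,0,0,-0.001,0],[0.02,0,0,-0.001,0]]]'; done; python3 -c "
from h import *
rel([.5151,.0917,.0685],-114)
"
```

```text
t: 11.63
eef_pos: [0.5151, 0.0917, 0.0687]
ee_rot: [-3.141, -0.002, -1.992]
force: [-8.1, 0.2, 17.8]
width: 0.032
t: 11.88
eef_pos: [0.5151, 0.0916, 0.0697]
ee_rot: [-3.141, -0.002, -1.992]
force: [0.9, 0.6, -0.9]
width: 0.0316
t: 12.13
eef_pos: [0.5151, 0.0917, 0.0705]
ee_rot: [-3.141, -0.002, -1.992]
force: [0.2, 0.3, -2.1]
width: 0.0316
t 12.13 pos [0.5151 0.0917 0.0705] rot [-3.1412e+00 -2.4000e-03 -1.9921e+00] q6 0.60 w 0.0316 F [ 0.24  0.34 -2.09] | rel mm [-0.1, 0.0, 2.0] turn -0.14
```

```bash
for i in 1 2 3; do python3 -m handwheel '[[[0.02,0,0,-0.0003,0],[0.02,0,0,-0.0006,0],[0.02,0,0,-0.0006,0]]]'|grep -E 't:|eef|force'; done
```

```text
t: 12.38
eef_pos: [0.5151, 0.0917, 0.071]
ee_rot: [-3.141, -0.003, -1.992]
force: [-0.2, 0.4, -3.0]
t: 12.63
eef_pos: [0.5149, 0.0917, 0.0712]
ee_rot: [3.142, -0.003, -1.992]
force: [2.3, 0.7, -7.8]
t: 12.88
eef_pos: [0.5149, 0.0917, 0.0714]
ee_rot: [3.141, -0.003, -1.993]
force: [3.9, 1.8, -11.6]
```

```bash
for i in 1 2; do python3 -m handwheel '[[[0.02,0,0,-0.0008,0],[0.02,0,0,-0.0010,0]]]'|grep -E 't:|eef|force'; done
```

```text
t: 13.05
eef_pos: [0.5147, 0.0917, 0.0716]
ee_rot: [3.141, -0.003, -1.993]
force: [6.6, 1.7, -20.3]
t: 13.22
eef_pos: [0.5146, 0.0918, 0.0717]
ee_rot: [3.14, -0.003, -1.993]
force: [7.3, 0.7, -22.0]
```

```bash
python3 -m handwheel '[[[0.02,0,0,-0.0007,0],[0.02,0,0,-0.0007,0]]]'|grep -E 't:|eef|force';
```

```text
t: 13.38
eef_pos: [0.5146, 0.0918, 0.0716]
ee_rot: [3.14, -0.003, -1.994]
force: [6.2, 0.9, -18.5]
```

```bash
python3 -m handwheel '[[[0.02,0,0,-0.0007,0],[0.02,0,0,-0.0007,0],[0.02,0,0,-0.0007,0],[0.02,0,0,-0.0007,0]]]'|grep -E 't:|eef|force';python3 -m handwheel '[[[0.02,0,0,-0.0007,0],[0.02,0,0,-0.0007,0],[0.02,0,0,-0.0007,0],[0.02,0,0,-0.0007,0],[0.02,0,0,-0.0007,0],[0.02,0,0,-0.0007,0],[0.02,0,0,-0.0007,0],[0.02,0,0,-0.0007,0]]]'|grep -E 't:|eef|force'
```

```text
t: 13.72
eef_pos: [0.5147, 0.0918, 0.0717]
ee_rot: [3.14, -0.003, -1.994]
force: [5.6, 0.5, -18.2]
t: 14.38
eef_pos: [0.5147, 0.0918, 0.0716]
ee_rot: [3.14, -0.003, -1.994]
force: [5.9, -0.0, -18.9]
```

Tug held for over 1 s at roughly 16 N. Now lowering it to home, pressing lightly, and releasing.

```bash
python3 -m handwheel '[[[0.02,0,0,0.001,0],[0.02,0,0,0.002,0],[0.02,0,0,0.003,0],[0.02,0,0,0.0035,0],[0.02,0,0,0.0038,0],[0.02,0,0,0.0038,0]]]'|grep -E 't:|eef|force';python3 -m handwheel '[[[0.02,0,0,0.0008,0],[0.02,0,0,0.0008,0],[0.02,0,0,0.0002,0],[0.02,0,0,0.0002,0]]]' 15|grep -E 't:|eef|force'; python3 -m handwheel '[[[0.04,0,0,0,0],[0.05,0,0,0,0],[0.06,0,0,0,0],[0.07,0,0,0,0],[0.08,0,0,0,0],[0.08,0,0,0,0]]]'; python3 -c "
from h import *
rel([.5151,.0917,.22],-114)"
```

```text
t: 14.88
eef_pos: [0.5149, 0.0918, 0.0687]
ee_rot: [3.14, -0.003, -1.994]
force: [-1.6, 1.1, 5.4]
t: 15.22
eef_pos: [0.5149, 0.0919, 0.0687]
ee_rot: [3.141, -0.002, -1.994]
force: [-1.5, 1.3, 2.9]
t: 15.72
eef_pos: [0.5149, 0.0918, 0.0687]
ee_rot: [3.141, -0.003, -1.994]
force: [-1.3, -0.2, 0.3]
width: 0.0664
t 15.72 pos [0.5149 0.0918 0.0687] rot [ 3.1405e+00 -2.6000e-03 -1.9936e+00] q6 0.60 w 0.0664 F [-1.26 -0.18  0.34] | rel mm [0.4, -0.1, -151.3] turn -0.22
```

```bash
python3 -m handwheel '[[[0.08,0,0,0,0],[0.08,0,0,-0.005,0],[0.08,0,0,-0.015,0],[0.08,0,0,-0.030,0],[0.08,0,0,-0.055,0],[0.08,0,0,-0.085,0],[0.08,0,0,-0.115,0],[0.08,0,0,-0.140,0],[0.08,0.02,0,-0.155,0],[0.08,0.05,0,-0.16,0],[0.08,0.085,0,-0.16,0],[0.08,0.12,0,-0.16,0],[0.08,0.15,0,-0.16,0],[0.08,0.18,0,-0.16,0],[0.08,0.20,0,-0.16,0],[0.08,0.20,0,-0.16,0],[0.08,0.20,0,-0.16,0]]]' && python3 -c "
from h import *
for n in ('scene','top'): cv2.imwrite(f'pics/{n}4.png',grab_frame(n))
def crop(n,x,y,w,h,s): return cv2.resize(cv2.imread(f'pics/{n}4.png')[y:y+h,x:x+w],None,fx=s,fy=s,interpolation=cv2.INTER_CUBIC)
cv2.imwrite('pics/z4.png',np.hstack([crop('scene',285,70,64,64,6),crop('top',132,162,64,64,6)]))
print(proj('scene',[.5151,.0917,.06]),proj('top',[.5151,.0917,.06]))
"
```

```text
t: 17.13
eef_pos: [0.4329, -0.0911, 0.2303]
ee_rot: [-3.141, -0.002, -1.996]
force: [0.2, -0.3, -0.1]
width: 0.0803
[322.93315912 115.15528032] [163.49543534 193.4918016 ]
```

View pics/z4.png

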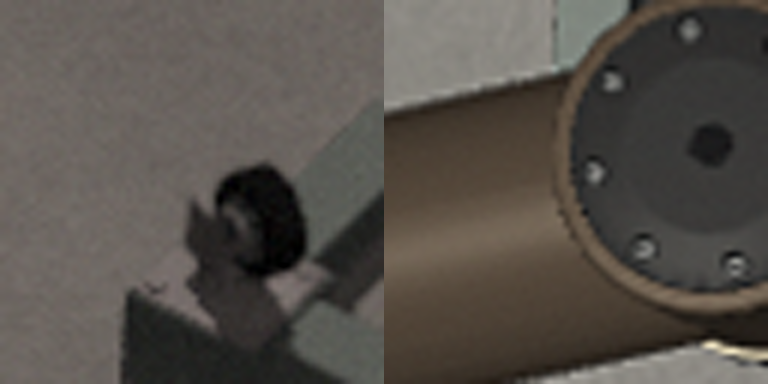

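View pics/scene4.png

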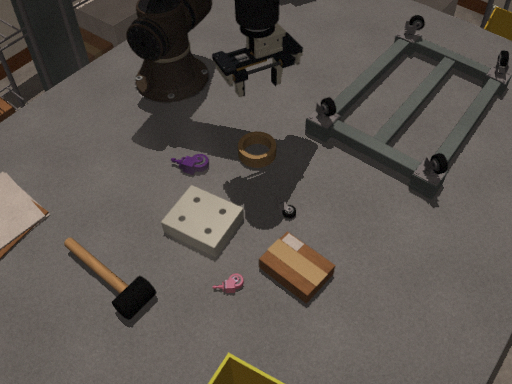

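The caster stands upright in the socket, wheel at about (328,107), gripper clear, and the parcel, tape and mallet unmoved. One last height check, then I'll hand in.

```bash
python3 -c "
from h import *
g=cv2.cvtColor(cv2.imread('pics/scene4.png'),cv2.COLOR_BGR2GRAY)[92:120,312:340]
k,l,st,c=cv2.connectedComponentsWithStats((g<48).astype(np.uint8)); i=1+np.argmax(st[1:,4]); print('seen',c[i]+[312,92],st[i])
for dz in (0,.003,.01): print(dz,proj('scene',[.5151+.018*.914,.0917-.018*.407,.104+dz]))
s=arm.get_state(); print(s['qd'].round(4),s['force'],s['t'])
arm.job_done()
"
```

```text
seen [325.88815789 108.78289474] [  4   6  20  22 304]
0 [327.86707742 107.02473617]
0.003 [327.96737419 106.18210409]
0.01 [328.20236499 104.20554661]
[ 0.0146  0.0122  0.0011 -0.001   0.0039  0.0027] [ 0.60209426  0.54194024 -0.25510187] 17.2333
the job is handed in; nothing more can be done
```

I took the caster from the tray, pressed it into the open corner socket until it snapped, tugged it, pushed it back home and let go. The job was handed in at t ≈ 17 s, inside the 51 s limit; no verdict is reported.

- **Seating:** The catches gave up to about 8.5 N resistance in the readings I took, then released. The crown bottomed on the rim at TCP z 0.0687 m, as expected. I pressed it there with at most about 18–20 N.
- **Tug:** The catches held about 2.4 mm above home. I held the tug at about 16 N upward for over 1 s, and it peaked briefly at about 20 N.
- **Release:** The TCP was back at the home height of 0.0687 m before the fingers opened, and the force reading then fell to almost zero.
- **Final picture:** The caster stands upright in the socket with the gripper clear, and the parcel, tape roll and mallet look unmoved.

**Checks that failed or disagreed:**
- In the last scene view, the dark-blob centroid of the wheel came out about 2 px left of and 2 px below the predicted axle. The dark mask took in some of the shadowed fork, so I did not trust it as a height check. The evidence that it is fully home is the rim contact height and force.
- The arm hid the socket from the top camera at the end, so that view could not confirm it.

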